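Size a loose tap ring on the stepped sizing cone and stow it on its spindle

TASK

The mixer tap is being serviced: take the plastic ring that lies on the grey spot of the rubber mat, slide it level down the stepped sizing cone until it really stops on its own step, and keep it pressed there for a second with a light, steady push of about 8 newtons, never leaning hard on the cone. Note the coloured band directly below the ring, then lift the ring off, lower it all the way down the spindle of that colour and let go. Leave the other two rings and the drinking glass alone.

Things in the scene. Friction and masses are not known exactly. Their poses are not given: they have to be found in the camera images.
- ring_a_mid (a point): one of three look-alike white plastic rings: 46 mm outside diameter, 12 mm high, axis upright (z). This point is its centre, half-way up. Its bore is 22, 26 or 30 mm; which of the three has which bore is not known. At the start one of the three, a different one each time, lies on the mat's grey spot, and the other two wait near the other end of the mat
- ring_b_mid (a point): one of three look-alike white plastic rings: 46 mm outside diameter, 12 mm high, axis upright (z). This point is its centre, half-way up. Its bore is 22, 26 or 30 mm; which of the three has which bore is not known. At the start one of the three, a different one each time, lies on the mat's grey spot, and the other two wait near the other end of the mat
- ring_c_mid (a point): one of three look-alike white plastic rings: 46 mm outside diameter, 12 mm high, axis upright (z). This point is its centre, half-way up. Its bore is 22, 26 or 30 mm; which of the three has which bore is not known. At the start one of the three, a different one each time, lies on the mat's grey spot, and the other two wait near the other end of the mat
- mat_spot (a point): centre of the 57 mm grey spot printed on the black rubber service mat (130 x 250 x 3 mm, fixed), at the mat's top face; the ring to be sized lies here, within about 10 mm. The mat's long side is y of this frame and the two waiting rings lie 100 to 165 mm away towards -y
- gauge: the sizing gauge, fixed; origin at the centre of its underside, z up along the cone's axis. Grey foot 90 mm across, 18 mm high, collar 40 mm across to 36 mm, brass lock-nut to 41 mm; above it a stepped cone, sprung downwards: it yields from 3 N of push, 4 N more per mm, and is rigid after 4.5 mm (21 N). Keep below 20 N
- cone_nominal (a point): point on the gauge's axis, 105.5 mm above the worktop, where the cone's tip is when the stem is half-way up. The lock-nut holds the stem, and the cone with it, anywhere up to 4 mm above or below that: the true height is not measured. Below its tip: nose 9 mm long, then plain steel, yellow, blue and red lands 20.4, 24.4, 28.4 and 32.4 mm in diameter
- cone_red (a point): point on the gauge's axis 50 mm below cone_nominal: nominal lower end of the red land (fixed point). Lands end 8 (red), 20 (blue), 32 (yellow), 41 mm (plain) above it, with 4 mm tapers between. A ring stops where a taper is as wide as its bore, its centre 40 mm above this point if the band just under it is yellow, 28 if blue, 16 if red (all +-4 mm). Off-centre it can catch on a taper higher up
- spindle_yellow_seat (a point): foot of the post of the yellow storage spindle (fixed): yellow disc 66 mm across with two black washers on it, and a steel post 14 mm in diameter rising 38 mm from this point, with a yellow tip. The point is on the post's axis at the top of the washers, 14 mm above the worktop, where a ring's underside comes to rest
- spindle_blue_seat (a point): foot of the post of the blue storage spindle (fixed): blue disc 66 mm across with two black washers on it, and a steel post 14 mm in diameter rising 38 mm from this point, with a blue tip. The point is on the post's axis at the top of the washers, 14 mm above the worktop, where a ring's underside comes to rest
- spindle_red_seat (a point): foot of the post of the red storage spindle (fixed): red disc 66 mm across with two black washers on it, and a steel post 14 mm in diameter rising 38 mm from this point, with a red tip. The point is on the post's axis at the top of the washers, 14 mm above the worktop, where a ring's underside comes to rest
- glass: drinking glass, 81 mm across, 91 mm high, origin at the centre of its underside; stands right of the work, to be left alone
- ring_a: the same ring as ring_a_mid; origin at the centre of its underside, 6 mm below that point
- ring_b: the same ring as ring_b_mid; origin at the centre of its underside, 6 mm below that point
- ring_c: the same ring as ring_c_mid; origin at the centre of its underside, 6 mm below that point
There are look-alikes about, which are no part of the job. Leave any green or turquoise look-alike of the part that bears spindle_yellow_seat alone.

How it is judged:
On the way:
1. the ring from the spot sits level on its own step of the cone and presses on it with 5 to 13 N for half a second (((horizontal distance between ring_a_mid and gauge below 0.0025 m and z of ring_a_mid in the frame of gauge between 0.0879 and 0.1005 m and angle between ring_a_mid's own z axis and vertical below 0.1 rad and contact force between ring_a and gauge between 5 and 13 N) or (horizontal distance between ring_b_mid and gauge below 0.0025 m and z of ring_b_mid in the frame of gauge between 0.0759 and 0.0885 m and angle between ring_b_mid's own z axis and vertical below 0.1 rad and contact force between ring_b and gauge between 5 and 13 N) or (horizontal distance between ring_c_mid and gauge below 0.0025 m and z of ring_c_mid in the frame of gauge between 0.0639 and 0.0765 m and angle between ring_c_mid's own z axis and vertical below 0.1 rad and contact force between ring_c and gauge between 5 and 13 N))), for 0.5 s.
At the end, for the whole second after the job is handed in: the sized ring lies flat at the foot of the spindle whose colour is that of the band just below it on the cone (centre no more than 10 mm above the seat, at rest), and the other two rings are within 15 mm of where they were (((horizontal distance between ring_a_mid and spindle_yellow_seat below 0.0105 m and z of ring_a_mid in the frame of spindle_yellow_seat below 0.01 m and angle between ring_a_mid's own z axis and vertical below 0.12 rad and linear speed of ring_a below 0.02 m/s and distance of each of ring_b_mid, ring_c_mid from where it was at the start of the episode below 0.015 m) or (horizontal distance between ring_b_mid and spindle_blue_seat below 0.0105 m and z of ring_b_mid in the frame of spindle_blue_seat below 0.01 m and angle between ring_b_mid's own z axis and vertical below 0.12 rad and linear speed of ring_b below 0.02 m/s and distance of each of ring_a_mid, ring_c_mid from where it was at the start of the episode below 0.015 m) or (horizontal distance between ring_c_mid and spindle_red_seat below 0.0105 m and z of ring_c_mid in the frame of spindle_red_seat below 0.01 m and angle between ring_c_mid's own z axis and vertical below 0.12 rad and linear speed of ring_c below 0.02 m/s and distance of each of ring_a_mid, ring_b_mid from where it was at the start of the episode below 0.015 m))); the robot touches nothing.
It fails at once if more than 20 N on the sizing gauge (contact force between gauge and anything else above 20 N).
It fails at once if a waiting ring is moved by more than 20 mm (only the one from the grey spot is handled) (distance of each of ring_a_mid, ring_b_mid from where it was at the start of the episode above 0.02 m or distance of each of ring_a_mid, ring_c_mid from where it was at the start of the episode above 0.02 m or distance of each of ring_b_mid, ring_c_mid from where it was at the start of the episode above 0.02 m or (distance of ring_a_mid from where it was at the start of the episode above 0.02 m and horizontal distance between ring_b_mid and mat_spot below 0.03 m) or (distance of ring_a_mid from where it was at the start of the episode above 0.02 m and horizontal distance between ring_c_mid and mat_spot below 0.03 m) or (distance of ring_b_mid from where it was at the start of the episode above 0.02 m and horizontal distance between ring_a_mid and mat_spot below 0.03 m) or (distance of ring_b_mid from where it was at the start of the episode above 0.02 m and horizontal distance between ring_c_mid and mat_spot below 0.03 m) or (distance of ring_c_mid from where it was at the start of the episode above 0.02 m and horizontal distance between ring_a_mid and mat_spot below 0.03 m) or (distance of ring_c_mid from where it was at the start of the episode above 0.02 m and horizontal distance between ring_b_mid and mat_spot below 0.03 m)).
It fails at once if the drinking glass is moved by more than 20 mm or tipped (distance of glass from where it was at the start of the episode above 0.02 m or angle between glass's own z axis and vertical above 0.3 rad).
It also fails if it takes over 61 s, if anything falls off the work surface, if the arm or the gripper's body presses on something with over 40 N, if the wrist force passes 120 N, or if a joint passes its speed limit or range.

ROBOT

A 6-joint arm with a two-finger parallel gripper is mounted at the origin on a cart in front of the work surface, level with it; the furniture and walls round the work are solid. World frame = base frame: x ahead of the robot, y to its left, z up, the work surface at z = 0. Lengths are in m, angles in rad, forces in N, time in s.
With the tool pointing down it reaches from about 0.225 to 0.725 m from the base axis. Payload 3.1 kg.
Tool frame: the origin (TCP) lies at the very end of the fingers, on their centre line; the grasp point (between the pads) lies 19 mm behind it (pinch_z is the distance from the TCP to the grasp point, in m); z points along the fingers, y is the line along which they close (so a half turn about z gives the same grasp; the last joint's range is limited). The gripper opens to 85 mm and grips with 20 to 120 N. Pads are 22 mm wide; open, the fingers measure 114 mm over their backs; the gripper's body (76 mm by 85 mm) begins 54 mm behind the grasp point. The pads swing forward as they close: fully open they stand 13 mm farther back than shut.
Start: joints at [1.167, 0.048, 0.099, 1.622, 0, 1.443], TCP at [0.143, 0.505, 0.211] pointing down, gripper open.
Joint ranges: [-2.91, 2.91], [-0.99, 1.94], [-1.21, 1.42], [-2.12, 2.29], [-1.49, 1.47], [-3.14, 3.14]. Speed limits (rad/s): [2.79, 2.79, 3.14, 3.14, 3.14, 3.14].

INTERFACE

Orientations are given as a unit quaternion [x, y, z, w].
In Python, from workcell import get_obs, grab_frame, calibration, close_job, recognise, pinch_z gives the robot as it stands.
- The arm moves only by the shell command python3 -m jog 'ROWS' [FORCE]. ROWS is text: rows parted by semicolons, each of 5 numbers parted by spaces: the gripper command: -1 is fully open, 1 is shut, values between are in proportion, then the shift along the tool's x, y, z each as a share of 0.04 m, from -1 to 1, then the turn about the tool's z as a share of 0.08 rad, from -1 to 1. A call has 1 to 8 rows; each row shifts and turns the commanded pose from where the row before left it, along the tool's axes as they then stand; what a row does not reach is not made up. A row lasts 1/8 s, in which the tool goes at most 62.5 mm and 10.7 degrees, less where a joint would pass 70% of its speed; a pose out of reach is approached as far as the arm can. A call with a number of a shift or a turn outside -1 to 1 is refused whole. A call with a gripper value outside its range is refused whole. The fingers move at their own pace and stop on an object; FORCE is the grip in N (left out, the last holds). Time passes only in rows, so rows that do not move let the fingers close. It gives the time, the measured TCP pose, the force, the opening and the grip force at its end, in the units of the state.
- get_obs(): the state, without advancing time (a new reading comes with each control period).
- grab_frame(name): name is "scene" or "top" or "wrist"; returns (picture, depth): 384x512x3 uint8, red, green, blue; 384x512 float32, m along the optical axis (not along the pixel's ray), 0 where there is no reading.
- calibration(name): a dict with "fx", "fy", "cx", "cy" (pixels), "D" ([k1, k2, p1, p2, k3] as OpenCV has them; the pictures are not rectified), "R" (3x3) and "t" (3): a world point X has camera coordinates R X + t; the wrist camera has in their place "tool_from_camera" (4x4, takes a point from camera to tool coordinates, whose origin is the TCP and whose axes are the flange's). Camera axes: x right, y down, z forward; pixel columns grow to the right and rows downward; lengths in m; the calibration is good to about 2 mm. A picture is of the moment at which its call begins: read the wrist's pose just before it. calibration takes no time and is no camera call.
- close_job(): hands the job in; it is judged then, once.
Trained networks look in the newest picture that a camera, given by its name, has taken for a name from the list of things; names that differ only in an ending like _2 or _b are one class to them, and where a whole thing is asked for, a point or a joint stands for the part that bears it (a point fixed in the world has none). Each returns a list of dicts, best first, with "confidence" (0 to 1); they miss things now and then, are a little off and sometimes report something else, mostly with a low value. They report only what shows in the picture. A call takes as long as a camera call. They do not tell look-alikes from the thing itself.
- recognise(camera, thing): "centre" ([x, y, z] in m, in world coordinates, good to about 4 mm: the middle of the surface that is visible of it).
The state is a dict: "time_s": time; "qpos": joint angles; "dq": joint speeds; "joint_efforts": joint torques, N m; "tool_pos": TCP position; "ee_rot": TCP orientation; "ft_force": force on the tool from outside, world axes, zero at the start; "moment": the same for the moment, N m; "gripper_width": opening from 0.0 (shut) to 1.0 (fully open); "gripper_force": force on a finger pad.
Only numpy, scipy, OpenCV 4.12 (cv2) and the standard library are available. Lean on these libraries where they do the work, as an engineer would, in place of code of your own. Each camera call takes 0.05 s, during which the arm holds its last target. There are 200 camera calls.

## Working session

There is one attempt and no reset: what is moved stays moved. The work goes in short steps, Python scripts to look and compute and a shell command to move; the robot and the scene stay as the last step left them, time stands still between calls to the robot, and variables do not carry over. Pictures are saved under pics/ and viewed, at most 10 in all, crops included, and the job is handed in when it is done.

```bash
ls; mkdir -p pics; python3 - <<'E'
from workcell import *
import cv2,numpy as np
o=get_obs();print({k:np.round(v,3) for k,v in o.items()},pinch_z)
ims=[]
for c in("top","scene"):
    p,d=grab_frame(c);np.savez(f"pics/{c}.npz",p=p,d=d);cv2.imwrite(f"pics/{c}0.png",p[:,:,::-1])
    for t in("ring_a","mat_spot","gauge","cone_nominal","spindle_yellow_seat","spindle_blue_seat","spindle_red_seat","glass"):
        print(c,t,[(np.round(r["centre"],3).tolist(),round(r["confidence"],2)) for r in recognise(c,t)])
print(calibration("top"))
E
```

```text
pics
{'time_s': np.float64(0.0), 'qpos': array([ 1.167,  0.049,  0.098,  1.622, -0.   ,  1.443]), 'dq': array([ 0.001, -0.   ,  0.001, -0.001,  0.001, -0.   ]), 'joint_efforts': array([-2.0000e-03, -3.3879e+01,  3.2001e+01,  2.0000e-02, -0.0000e+00,
        0.0000e+00]), 'tool_pos': array([0.143, 0.505, 0.209]), 'ee_rot': array([ 0.137,  0.991, -0.001, -0.   ]), 'ft_force': array([ 0.165, -0.827,  0.117]), 'moment': array([-0.028,  0.001,  0.038]), 'gripper_force': np.float64(0.0), 'gripper_width': np.float64(1.004)} 0.0187
top ring_a [([0.442, -0.399, 0.015], 0.58), ([0.473, -0.349, 0.015], 0.52)]
top mat_spot [([0.445, -0.302, 0.0], 0.81)]
top gauge [([0.447, -0.063, 0.014], 0.68)]
top cone_nominal [([0.451, -0.066, 0.016], 0.9)]
top spindle_yellow_seat [([0.598, -0.052, 0.008], 0.84), ([0.299, -0.298, 0.012], 0.78), ([0.297, -0.409, 0.011], 0.68), ([0.609, -0.297, 0.009], 0.32)]
top spindle_blue_seat [([0.609, -0.298, 0.01], 0.92)]
top spindle_red_seat [([0.611, -0.183, 0.006], 0.62)]
top glass [([0.576, -0.494, 0.037], 0.94)]
scene ring_a [([0.48, -0.34, 0.008], 0.52), ([0.44, -0
[... 191 characters left out ...]
96), ([0.44, -0.288, 0.003], 0.16)]
scene spindle_yellow_seat [([0.296, -0.405, 0.008], 0.7), ([0.604, -0.044, 0.013], 0.68), ([0.295, -0.288, 0.007], 0.55)]
scene spindle_blue_seat [([0.609, -0.288, 0.014], 0.56)]
scene spindle_red_seat [([0.603, -0.172, 0.009], 0.73)]
scene glass [([0.564, -0.46, 0.06], 0.6)]
{'fx': 352.03746692476574, 'fy': 352.03746692476574, 'cx': 254.70265355862696, 'cy': 188.65853101836595, 'D': array([-0.05903189,  0.        ,  0.        ,  0.        ,  0.        ]), 'R': array([[-0.02462121, -0.99968863,  0.00405361],
       [-0.99719609,  0.02427279, -0.07078692],
       [ 0.07066649, -0.0057851 , -0.99748322]]), 't': array([-0.26127134,  0.47699434,  0.92238738])}
```

View pics/top0.png

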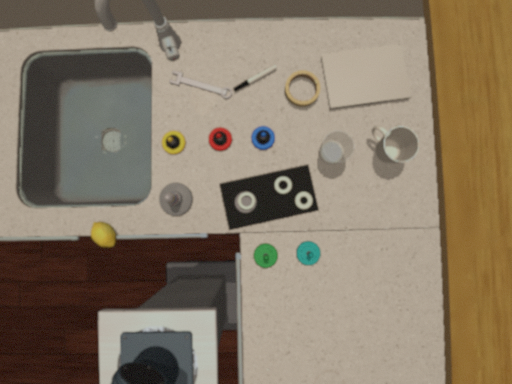

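View pics/scene0.png

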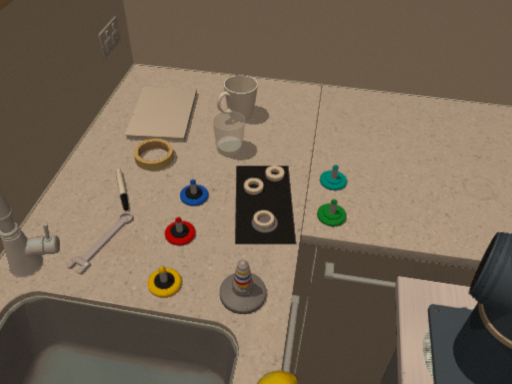

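The top picture shows three rings on the black mat: one on the grey spot at (246,202), and two waiting at (283,184) and (303,200). It also shows:
- the gauge at (176,198)
- the yellow (174,142), red (220,139) and blue (263,138) spindles
- green (265,256) and turquoise (308,253) look-alikes
- the glass at (335,150), a mug and a wooden ring at (302,88)

The ring to handle could be confused with the two waiting rings or the wooden ring. I choose the one on the spot, at top (246,202) and scene (263,221).

The two cameras disagree by about 10 mm in y, so I'll go there and check with the wrist camera.

```bash
python3 -m jog '-1 -.68 -.89 -.05 0;-1 -.68 -.89 -.05 0;-1 -.68 -.89 -.05 0;-1 -.68 -.89 -.05 0;-1 -.68 -.89 -.05 0;-1 -.68 -.89 -.05 0;-1 -.68 -.89 -.05 0;-1 -.68 -.89 -.05 0'
python3 -m jog '-1 -.68 -.89 -.05 0;-1 -.68 -.89 -.05 0;-1 -.68 -.89 -.05 0;-1 -.68 -.89 -.05 0;-1 -.68 -.89 -.05 0;-1 -.68 -.89 -.05 0;-1 -.68 -.89 -.05 0;-1 -.68 -.89 -.05 0'
python3 -m jog '-1 -.68 -.89 -.05 0;-1 0 0 0 -.86;-1 0 0 0 -.86;-1 0 0 0 -.86;-1 0 0 0 -.86;-1 0 0 0 0;-1 0 0 0 0'
cat > h.py <<'E'
from workcell import *
import cv2,numpy as np
from scipy.spatial.transform import Rotation as Ro
def cam(name):
    "K,D,R,t with world->camera"
    c=calibration(name);K=np.array([[c["fx"],0,c["cx"]],[0,c["fy"],c["cy"]],[0,0,1]])
    if name!="wrist": return K,c["D"],np.array(c["R"]),np.array(c["t"])
    o=get_obs();T=np.eye(4);T[:3,:3]=Ro.from_quat(o["ee_rot"]).as_matrix();T[:3,3]=o["tool_pos"]
    W=np.linalg.inv(T@np.array(c["tool_from_camera"]));return K,c["D"],W[:3,:3],W[:3,3]
def ray(cm,px,z):
    "pixel -> world point at height z"
    K,D,R,t=cm;n=cv2.undistortPoints(np.array([[px]],float),K,np.array(D))[0,0]
    d=R.T@[n[0],n[1],1];c=-R.T@t;return c+d*(z-c[2])/d[2]
def proj(cm,X):
    K,D,R,t=cm;return cv2.projectPoints(np.array([X],float),cv2.Rodrigues(R)[0],t,K,np.array(D))[0][0,0]
E
python3 - <<'E'
from h import *
cm=cam("wrist");p,d=grab_frame("wrist");np.savez("pics/w1.npz",p=p,d=d,R=cm[2],t=cm[3]);cv2.imwrite("pics/w1.png",p[:,:,::-1])
print(get_obs()["tool_pos"],get_obs()["ee_rot"],get_obs()["ft_force"])
for t in("ring_a","mat_spot","gauge","spindle_yellow_seat","spindle_blue_seat","spindle_red_seat"):
    print(t,[(np.round(r["centre"],3).tolist(),round(r["confidence"],2),proj(cm,r["centre"]).round()) for r in recognise("wrist",t)])
E
```

```text
time_s: 1.9
tool_pos: [0.2752, 0.1706, 0.2268]
ee_rot: [0.137, 0.991, 0.0, 0.001]
ft_force: [0.5, 0.2, -0.4]
gripper_width: 0.999
gripper_force: 0.0
time_s: 2.9
tool_pos: [0.407, -0.163, 0.2427]
ee_rot: [0.138, 0.99, -0.0, 0.0]
ft_force: [-0.0, 0.5, 0.2]
gripper_width: 0.997
gripper_force: 0.0
time_s: 3.78
tool_pos: [0.4231, -0.2031, 0.2446]
ee_rot: [0.001, 1.0, -0.0, 0.0]
ft_force: [0.1, -0.2, -0.2]
gripper_width: 0.996
gripper_force: 0.0
[ 0.42309134 -0.20307182  0.24453217] [6.83687718e-04 9.99999766e-01 5.20455469e-06 2.72789372e-05] [-0.43664753  0.3391622   0.43769092]
ring_a [([0.442, -0.245, 0.017], 0.88, array([217., 171.])), ([0.438, -0.4, 0.017], 0.82, array([ 92., 169.])), ([0.48, -0.348, 0.017], 0.57, array([137., 201.]))]
mat_spot [([0.444, -0.301, 0.005], 0.92, array([174., 171.]))]
gauge [([0.437, -0.069, 0.018], 0.96, array([360., 168.]))]
spindle_yellow_seat [([0.605, -0.072, 0.008], 0.92, array([344., 284.])), ([0.296, -0.294, 0.012], 0.92, array([170.,  45.])), ([0.298, -0.403, 0.01], 0.68, array([77., 48.]))]
spindle_blue_seat [([0.61, -0.294, 0.01], 0.87, array([186., 288.]))]
spindle_red_seat [([0.607, -0.178, 0.008], 0.55, array([269., 285.]))]
```

View pics/w1.png

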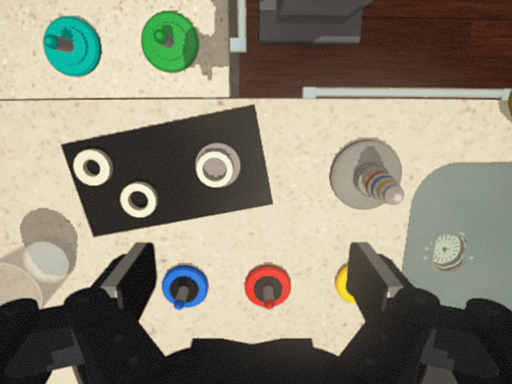

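The wrist picture shows the ring on the grey spot at (216,169), the waiting rings at (93,167) and (138,200), the gauge foot at (366,174) and its tip at (394,196). The blue, red and yellow spindles are at (185,286), (268,286) and (350,285). All of it agrees with the top view.

```bash
python3 - <<'E'
from h import *
z=np.load("pics/w1.npz");p=z["p"];c=calibration("wrist");K,D,_,_=cam("wrist");W=(K,D,z["R"],z["t"])
print("wrist cam tool_from_camera",np.round(c["tool_from_camera"],3).tolist(),"fx",c["fx"])
tz=np.load("pics/top.npz");T=cam("top")
def blob(img,mask,seed,rad,cm,h,name):
    m=np.zeros(mask.shape,np.uint8);cv2.circle(m,seed,rad,1,-1);m=(m&mask).astype(np.uint8)
    cs=max(cv2.findContours(m,cv2.RETR_EXTERNAL,cv2.CHAIN_APPROX_NONE)[0],key=cv2.contourArea)
    hull=cv2.convexHull(cs)[:,0,:].astype(float)
    pts=np.array([ray(cm,q,h) for q in hull])[:,:2]
    (x,y),r=cv2.minEnclosingCircle((pts*1000).astype(np.float32));print(name,round(x,1),round(y,1),"diam",round(2*r,1))
for cm,img,n,s in((W,p,"w",dict(ring=(216,169),yellow=(350,285),red=(268,286),blue=(185,286))),(T,tz["p"],"t",dict(ring=(246,202),yellow=(174,142),red=(220,139),blue=(263,138)))):
    h=cv2.cvtColor(img,cv2.COLOR_RGB2HSV);H,S,V=cv2.split(h)
    rad=30 if n=="w" else 16
    print([h[q[1],q[0]] for q in s.values()])
    blob(img,((V>205)&(S<70)).astype(np.uint8),s["ring"],25 if n=="w" else 13,cm,.015,n+" ring")
    for k,(a,b) in dict(yellow=(20,34),blue=(100,125)).items(): blob(img,((H>=a)&(H<=b)&(S>140)).astype(np.uint8),s[k],rad,cm,.008,n+k)
    blob(img,(((H<=8)|(H>170))&(S>140)).astype(np.uint8),s["red"],rad,cm,.008,n+"red")
print("foot w",ray(W,(366,174),.018),"tip",ray(W,(394,196),.1055))
E
```

```text
wrist cam tool_from_camera [[0.0, -0.961, -0.276, 0.071], [1.0, 0.001, -0.001, 0.001], [0.001, -0.276, 0.961, -0.163], [0.0, 0.0, 0.0, 1.0]] fx 325.142504427474
[array([ 14,  41, 176], dtype=uint8), array([20, 67, 76], dtype=uint8), array([ 12,  42, 109], dtype=uint8), array([20, 30, 77], dtype=uint8)]
w ring 439.3 -248.2 diam 45.0
wyellow 605.2 -63.2 diam 62.0
wblue 611.4 -296.9 diam 70.9
wred 610.1 -180.1 diam 69.0
[array([ 14,  32, 135], dtype=uint8), array([19, 31, 65], dtype=uint8), array([ 8, 51, 75], dtype=uint8), array([174,  19,  68], dtype=uint8)]Traceback (most recent call last):
  File "<stdin>", line 15, in <module>
  File "<stdin>", line 7, in blob
ValueError: max() iterable argument is empty
```

```bash
python3 -m jog '-1 -.1 -.28 .9 0;-1 -.1 -.28 .9 0;-1 -.1 -.28 .9 0;-1 -.1 -.28 .9 0;-1 0 0 0 0;-1 0 0 0 0'
cat >> h.py <<'E'
def circ(cm,mask,seed,rad,h):
    "fit circle (world, mm) to hull of blob nearest seed, at height h"
    m=np.zeros(mask.shape,np.uint8);cv2.circle(m,seed,rad,1,-1);m=(m&mask.astype(np.uint8))
    cs=max(cv2.findContours(m,cv2.RETR_EXTERNAL,cv2.CHAIN_APPROX_NONE)[0],key=cv2.contourArea)
    pts=np.array([ray(cm,q.astype(float),h) for q in cv2.convexHull(cs)[:,0,:]])[:,:2]*1000
    A=np.c_[2*pts,np.ones(len(pts))];s=np.linalg.lstsq(A,(pts**2).sum(1),rcond=None)[0]
    r=np.sqrt(s[2]+s[0]**2+s[1]**2);return s[:2].round(1),round(2*r,1),"rms",round(np.std(np.linalg.norm(pts-s[:2],axis=1)),2)
E
python3 - <<'E'
from h import *
cm=cam("wrist");p,d=grab_frame("wrist");cv2.imwrite("pics/w2.png",p[:,:,::-1]);print(get_obs()["tool_pos"])
s=tuple(int(v) for v in proj(cm,[.4393,-.2482,.015]));print(s)
H,S,V=cv2.split(cv2.cvtColor(p,cv2.COLOR_RGB2HSV))
for th in(190,205,220): print(circ(cm,(V>th)&(S<70),s,60,.015))
E
```

```text
time_s: 4.88
tool_pos: [0.4394, -0.2479, 0.1018]
ee_rot: [0.0, 1.0, -0.0, 0.0]
ft_force: [0.3, -0.1, 0.3]
gripper_width: 1.001
gripper_force: 0.0
[ 0.43997557 -0.24829637  0.10258286]
(249, 187)
(array([ 438.4, -245.2]), np.float64(48.3), 'rms', np.float64(1.64))
(array([ 439.1, -248.1]), np.float64(44.8), 'rms', np.float64(0.18))
(array([ 439. , -248.1]), np.float64(44.5), 'rms', np.float64(0.12))
```

View pics/w2.png

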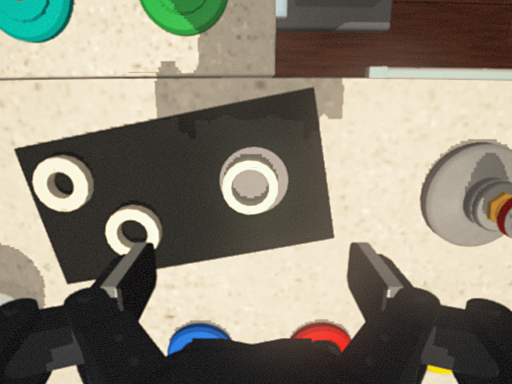

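The close view shows the ring on the grey spot at (250,186) with a large bore, the two waiting rings at (63,183) and (133,230), and the fingers clear of all three. I'll descend and grip.

```bash
python3 -m jog '-1 .015 0 .9 0;-1 0 0 .9 0;-1 0 0 .5 0;-1 0 0 .2 0;-1 0 0 0 0;-1 0 0 0 0' && python3 -m jog '1 0 0 0 0;1 0 0 0 0;1 0 0 0 0;1 0 0 0 0;1 0 0 0 0;1 0 0 0 0' 40
```

```text
time_s: 5.68
tool_pos: [0.4398, -0.2488, 0.0024]
ee_rot: [0.0, 1.0, -0.001, 0.001]
ft_force: [0.0, -0.6, -0.0]
gripper_width: 0.998
gripper_force: 0.0
time_s: 6.42
tool_pos: [0.4384, -0.2479, 0.0004]
ee_rot: [0.0, 1.0, 0.0, -0.0]
ft_force: [0.8, -0.1, 0.6]
gripper_width: 0.002
gripper_force: 0.0
```

```bash
python3 - <<'E'
from h import *
p,d=grab_frame("wrist");cv2.imwrite("pics/w3.png",p[:,:,::-1]);o=get_obs();print(o["tool_pos"],o["gripper_width"],o["ft_force"])
p,d=grab_frame("scene");cv2.imwrite("pics/s3.png",cv2.resize(p[140:260,200:330,::-1],None,fx=4,fy=4))
E
```

```text
[ 0.43844321 -0.24790577  0.00046603] 0.0015435521998664358 [-0.14846918  0.18019769 -0.22356521]
```

View pics/w3.png

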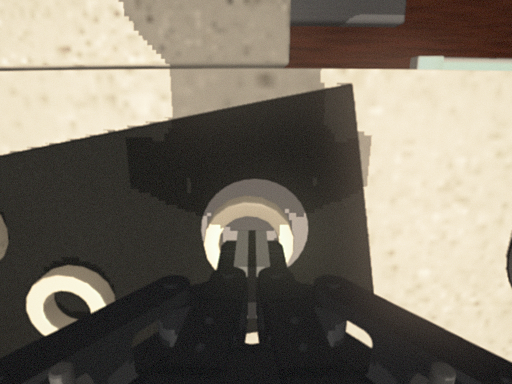

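View pics/s3.png

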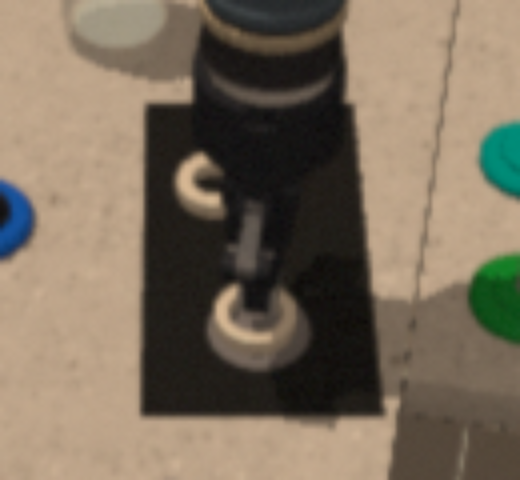

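The fingers rode over the ring and closed inside its bore. The ring is still on the spot, at (250,225) in the wrist picture. I'll lift, open only part-way so the tips reach lower, and come down again.

```bash
python3 -m jog '1 0 0 -.6 0;1 0 0 -.9 0;1 0 0 -.9 0;-.28 0 0 -.1 0;-.28 0 0 0 0;-.28 0 0 0 0;-.28 0 0 0 0;-.28 0 0 0 0' && python3 - <<'E'
from h import *
cm=cam("wrist");p,d=grab_frame("wrist");cv2.imwrite("pics/w4.png",p[:,:,::-1]);print(get_obs()["tool_pos"],get_obs()["gripper_width"])
s=tuple(int(v) for v in proj(cm,[.4391,-.2481,.015]));print(s)
H,S,V=cv2.split(cv2.cvtColor(p,cv2.COLOR_RGB2HSV))
for th in(195,205,220): print(circ(cm,(V>th)&(S<70),s,60,.015))
E
```

```text
time_s: 7.52
tool_pos: [0.438, -0.2475, 0.0996]
ee_rot: [0.0, 1.0, 0.001, -0.001]
ft_force: [0.0, 0.6, 0.1]
gripper_width: 0.637
gripper_force: 0.0
[ 0.43809802 -0.24761933  0.09978778] 0.6433543260201339
(249, 190)
(array([ 439.1, -248. ]), np.float64(44.9), 'rms', np.float64(0.19))
(array([ 439.1, -248.1]), np.float64(44.7), 'rms', np.float64(0.21))
(array([ 439.1, -248.1]), np.float64(44.4), 'rms', np.float64(0.16))
```

View pics/w4.png

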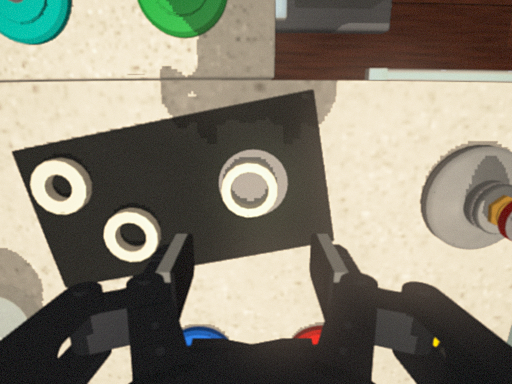

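The ring has not moved and is still at (250,187). The fingers now stand 54 mm apart, tips at about row 237.

```bash
python3 -m jog '-.28 -.03 -.01 .9 0;-.28 0 0 .9 0;-.28 0 0 .5 0;-.28 0 0 .12 0;-.28 0 0 0 0;-.28 0 0 0 0'; python3 -m jog '-.28 0 0 .05 0;-.28 0 0 0 0'; python3 -m jog '-.28 0 0 .05 0;-.28 0 0 0 0'
```

```text
time_s: 8.32
tool_pos: [0.4407, -0.2491, 0.0052]
ee_rot: [0.0, 1.0, -0.001, 0.001]
ft_force: [-0.0, -0.3, -0.6]
gripper_width: 0.639
gripper_force: 0.0
time_s: 8.57
tool_pos: [0.44, -0.2485, 0.0022]
ee_rot: [0.0, 1.0, -0.0, 0.0]
ft_force: [-0.7, -0.5, -0.4]
gripper_width: 0.635
gripper_force: 0.0
time_s: 8.82
tool_pos: [0.4395, -0.2482, -0.0005]
ee_rot: [0.0, 1.0, 0.0, -0.0]
ft_force: [-0.3, 0.2, -1.5]
gripper_width: 0.638
gripper_force: 0.0
```

```bash
python3 -m jog '.1 0 0 0 0;.1 0 0 0 0;.1 0 0 0 0;.1 0 0 0 0' 30
```

```text
time_s: 9.32
tool_pos: [0.4397, -0.2483, -0.0003]
ee_rot: [0.0, 1.0, -0.0, 0.0]
ft_force: [0.3, -0.2, -0.8]
gripper_width: 0.451
gripper_force: 0.0
```

```bash
python3 - <<'E'
from h import *
cm=cam("wrist");p,d=grab_frame("wrist");a=p[140:340,120:400,::-1]
g=d[140:340,120:400];g=cv2.applyColorMap(np.uint8(np.clip((g-.08)/.12,0,1)*255),cv2.COLORMAP_JET)
cv2.imwrite("pics/w5.png",np.vstack([cv2.resize(a,None,fx=1.45,fy=1.45),cv2.resize(g,None,fx=1.45,fy=1.45)]))
o=get_obs();print(o["tool_pos"],o["gripper_width"])
# height map around ring & fingers
K,D,R,t=cm
v,u=np.mgrid[0:384,0:512];n=cv2.undistortPoints(np.stack([u,v],-1).reshape(-1,1,2).astype(float),K,np.array(D))[:,0]
X=(np.c_[n,np.ones(len(n))]*d.reshape(-1,1)-t)@R;np.savez("pics/w5.npz",X=X,p=p)
X=X[d.ravel()>0]
for y in range(-290,-205,3):
    s=X[(abs(X[:,1]*1e3-y)<1.5)&(abs(X[:,0]-.428)<.004)&(X[:,2]<.1)];print(y,len(s),np.percentile(s[:,2]*1e3,[5,50,95]).round(1) if len(s) else "")
E
```

```text
[ 4.39674243e-01 -2.48328930e-01 -2.65900492e-04] 0.4496147310251555
-290 826 [ 2.6 81.6 89.6]
-287 505 [ 2.4 74.9 80.9]
-284 151 [ 2.   3.9 75.9]
-281 145 [ 1.9  3.4 73.8]
-278 283 [ 2.2 65.6 76.5]
-275 413 [ 2.3 69.1 79.4]
-272 619 [ 2.5 61.3 78.2]
-269 678 [ 2.8 55.6 76.9]
-266 457 [10.8 45.2 77.1]
-263 95 [13.6 14.6 15.6]
-260 178 [13.6 93.2 98.7]
-257 265 [13.4 95.4 99.6]
-254 255 [ 2.6 95.6 99.7]
-251 232 [ 2.7 96.2 99.7]
-248 206 [ 2.5 96.9 99.8]
-245 205 [ 2.7 96.6 99.6]
-242 228 [ 2.7 96.1 99.7]
-239 261 [13.9 95.6 99.6]
-236 290 [13.9 95.  99.4]
-233 152 [13.7 15.1 96.2]
-230 121 [ 2.5 13.9 15.1]
-227 602 [ 2.7 50.5 76.5]
-224 667 [ 2.6 56.1 77.4]
-221 541 [ 2.4 66.2 78.7]
-218 394 [ 2.4 69.  79.2]
-215 228 [ 2.  64.1 74.1]
-212 140 [ 1.8  3.1 74.5]
-209 209 [ 2.  69.4 75.8]
-206 584 [ 2.4 76.3 82.9]
```

View pics/w5.png

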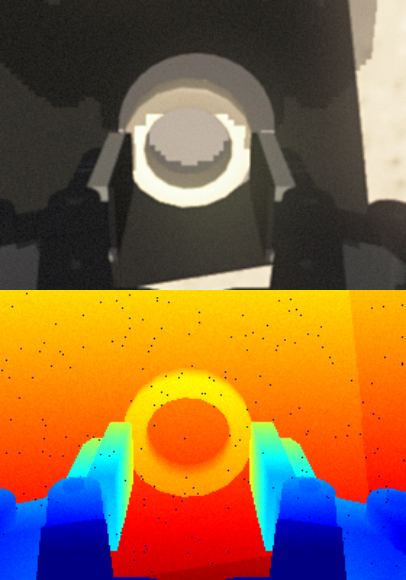

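The fingers stand on either side of the ring with its rim between them, at (133–250,150) in the crop. They are not touching it yet, so the opening reading is non-linear. I'll keep closing gently.

```bash
python3 -m jog '.2 0 0 0 0;.2 0 0 0 0;.2 0 0 0 0' 30;  python3 -m jog '.4 0 0 0 0;.4 0 0 0 0;.4 0 0 0 0'
```

```text
time_s: 9.75
tool_pos: [0.4396, -0.2483, -0.0003]
ee_rot: [0.0, 1.0, 0.0, -0.0]
ft_force: [0.1, 0.8, 0.6]
gripper_width: 0.402
gripper_force: 0.0
time_s: 10.12
tool_pos: [0.4397, -0.2483, -0.0003]
ee_rot: [0.0, 1.0, -0.0, 0.0]
ft_force: [-0.6, -0.2, -0.6]
gripper_width: 0.298
gripper_force: 0.0
```

```bash
python3 - <<'E'
from h import *
X=np.load("pics/w5.npz")["X"]*1e3
for lo,hi in((-275,-264),(-232,-221)):
    s=X[(X[:,1]>lo)&(X[:,1]<hi)&(X[:,0]>425)&(X[:,0]<456)&(X[:,2]>16.5)&(X[:,2]<60)]
    print(len(s),np.percentile(s,[0,2,10,50,98],axis=0).round(1).tolist())
cm=cam("wrist");p,d=grab_frame("wrist");cv2.imwrite("pics/w6.png",p[:,:,::-1]);K,D,R,t=cm
v,u=np.mgrid[0:384,0:512];n=cv2.undistortPoints(np.stack([u,v],-1).reshape(-1,1,2).astype(float),K,np.array(D))[:,0]
X=((np.c_[n,np.ones(len(n))]*d.reshape(-1,1)-t)@R)*1e3
m=(X[:,1]>-290)&(X[:,1]<-206)&(X[:,0]>415)&(X[:,0]<470)&(d.ravel()>0)&(X[:,2]>-5)&(X[:,2]<110)
print(np.histogram(X[m,2],bins=range(-5,115,5)))
q=m&(X[:,2]>17)&(X[:,2]<30);print(q.sum(),np.percentile(X[q],[1,50,99],axis=0).round(1).tolist(),np.c_[u.ravel(),v.ravel()][q].mean(0))
E
```

```text
1613 [[427.5, -275.0, 20.4], [427.8, -272.8, 24.3], [428.1, -271.4, 29.7], [431.5, -266.9, 48.3], [449.5, -266.1, 59.7]]
1594 [[427.5, -228.0, 20.9], [427.8, -227.9, 24.2], [428.1, -227.8, 29.6], [431.2, -227.1, 48.4], [449.3, -221.5, 59.6]]
(array([   0, 7809,  477, 2114,  464,   98,  284,  362,  422,  455,  499,
        407,  878,  647, 1340, 2271, 4277, 1498, 1940, 2446, 2492, 3180,
       3058]), array([ -5,   0,   5,  10,  15,  20,  25,  30,  35,  40,  45,  50,  55,
        60,  65,  70,  75,  80,  85,  90,  95, 100, 105, 110]))
383 [[427.8, -271.7, 20.7], [431.0, -259.7, 27.1], [449.4, -222.5, 29.9]] [251.19582245 242.20887728]
```

Depth shows the tips about 20 mm above the reported TCP height, so they are still 5 mm above the ring's top. I'll open to 54 mm and step lower, watching the force.

```bash
python3 -m jog '-.28 0 0 0 0;-.28 0 0 0 0;-.28 0 0 0 0;-.28 0 0 .1 0;-.28 0 0 0 0'; python3 -m jog '-.28 0 0 .1 0;-.28 0 0 0 0'; python3 - <<'E'
from h import *
cm=cam("wrist");p,d=grab_frame("wrist");K,D,R,t=cm;o=get_obs();print(o["tool_pos"],o["gripper_width"],o["ft_force"])
v,u=np.mgrid[0:384,0:512];n=cv2.undistortPoints(np.stack([u,v],-1).reshape(-1,1,2).astype(float),K,np.array(D))[:,0]
X=((np.c_[n,np.ones(len(n))]*d.reshape(-1,1)-t)@R)*1e3
for s in(-1,1):
    y=s*(X[:,1]+248.3)
    for a in range(18,48,3):
        m=(y>a)&(y<a+3)&(X[:,0]>424)&(X[:,0]<430)&(X[:,2]<100)&(d.ravel()>0);print(s,a,m.sum(),np.percentile(X[m,2],[5,25,50]).round(1))
cv2.imwrite("pics/w7.png",p[:,:,::-1])
E
```

```text
time_s: 10.8
tool_pos: [0.4392, -0.248, -0.0049]
ee_rot: [0.0, 1.0, 0.0, -0.0]
ft_force: [0.6, 0.4, -0.5]
gripper_width: 0.639
gripper_force: 0.0
time_s: 11.05
tool_pos: [0.4393, -0.248, -0.0088]
ee_rot: [0.0, 1.0, 0.0, -0.0]
ft_force: [-0.2, -0.5, 0.4]
gripper_width: 0.635
gripper_force: 0.0
[ 0.43940946 -0.24811408 -0.00862331] 0.6425862665090895 [ 0.26139225 -0.07952176  0.56417707]
-1 18 94 [2.  2.8 4.1]
-1 21 87 [1.8 2.5 2.9]
-1 24 435 [ 2.4 28.3 45.9]
-1 27 659 [ 2.6 33.1 49.5]
-1 30 664 [ 2.7 37.  56.8]
-1 33 369 [ 2.4 59.  64.2]
-1 36 215 [ 2.3  3.2 59.7]
-1 39 79 [1.6 2.5 2.9]
-1 42 75 [1.8 2.3 2.6]
-1 45 587 [ 2.6 67.3 71.7]
1 18 98 [1.9 2.7 7.8]
1 21 74 [2.2 2.6 2.9]
1 24 77 [2.  2.6 2.9]
1 27 400 [ 2.4 26.1 44.4]
1 30 653 [ 2.5 34.1 50.4]
1 33 679 [ 2.6 35.9 55.4]
1 36 382 [ 2.3 59.4 64.1]
1 39 216 [ 2.   3.3 60.5]
1 42 90 [1.6 2.4 2.7]
1 45 68 [1.9 2.2 2.6]
```

View pics/w7.png

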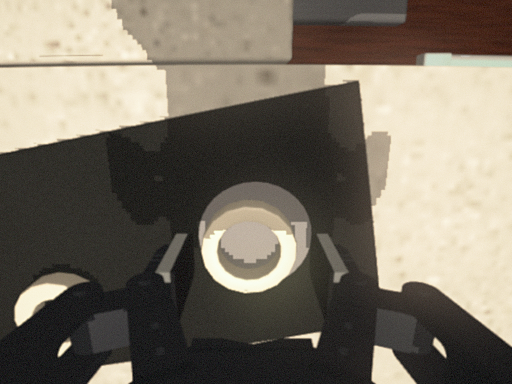

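The picture shows the ring at (250,246) between pad tips at (183,236) and (320,236), centred. The tips are about 6 mm too high, so I'll step down further, watching force.

```bash
python3 -m jog '-.28 0 0 .05 0;-.28 0 0 .05 0;-.28 0 0 0 0' ; python3 - <<'E'
from h import *
cm=cam("wrist");p,d=grab_frame("wrist");K,D,R,t=cm;o=get_obs();print(o["tool_pos"],o["gripper_width"],o["ft_force"])
v,u=np.mgrid[0:384,0:512];n=cv2.undistortPoints(np.stack([u,v],-1).reshape(-1,1,2).astype(float),K,np.array(D))[:,0]
X=((np.c_[n,np.ones(len(n))]*d.reshape(-1,1)-t)@R)*1e3
y=abs(X[:,1]+248.0);m=(y>24)&(y<42)&(X[:,0]>420)&(X[:,0]<455)&(d.ravel()>0)
print(np.histogram(X[m,2],bins=range(-2,40,2)))
E
```

```text
time_s: 11.48
tool_pos: [0.4395, -0.2482, -0.0126]
ee_rot: [0.0, 1.0, 0.0, -0.0]
ft_force: [-0.7, -0.3, -0.3]
gripper_width: 0.636
gripper_force: 0.0
[ 0.43957112 -0.24822957 -0.01241428] 0.6435360746072487 [ 0.09482303  0.30950924 -0.32178982]
(array([   0,  371, 2460,   21,    0,    0,    9,   50,   75,  133,  171,
        173,  209,  187,  196,  227,  240,  230,  270,  247]), array([-2,  0,  2,  4,  6,  8, 10, 12, 14, 16, 18, 20, 22, 24, 26, 28, 30,
       32, 34, 36, 38]))
```

```bash
python3 -m jog '-.28 0 0 .1 0;-.28 0 0 0 0;-.28 0 0 0 0' 40; python3 -m jog '.1 0 0 0 0;.2 0 0 0 0;.4 0 0 0 0;.5 0 0 0 0;.5 0 0 0 0'
```

```text
time_s: 11.9
tool_pos: [0.4396, -0.2483, -0.0164]
ee_rot: [0.0, 1.0, 0.0, -0.0]
ft_force: [0.4, -0.3, -0.2]
gripper_width: 0.641
gripper_force: 0.0
time_s: 12.52
tool_pos: [0.4401, -0.2486, -0.0157]
ee_rot: [0.0, 1.0, -0.0, 0.0]
ft_force: [0.1, 0.0, 4.4]
gripper_width: 0.515
gripper_force: 41.0
```

The ring is gripped at about 44 mm and 41 N. I'll lift it and move towards the gauge to measure.

```bash
python3 -m jog '.5 0 0 -.2 0;.5 0 0 -.8 0;.5 0 0 -1 0;.5 0 0 -1 0;.5 -.3 1 -.9 0;.5 -.3 1 0 0;.5 0 1 0 0;.5 0 0 0 0'; python3 -m jog '.5 0 0 0 0;.5 0 0 0 0' ; python3 - <<'E'
from h import *
cm=cam("wrist");p,d=grab_frame("wrist");K,D,R,t=cm;o=get_obs();print(o["tool_pos"],o["gripper_width"],o["gripper_force"],o["ft_force"])
cv2.imwrite("pics/w8.png",p[:,:,::-1]);np.savez("pics/w8.npz",p=p,d=d,R=R,t=t)
v,u=np.mgrid[0:384,0:512];n=cv2.undistortPoints(np.stack([u,v],-1).reshape(-1,1,2).astype(float),K,np.array(D))[:,0]
X=((np.c_[n,np.ones(len(n))]*d.reshape(-1,1)-t)@R)*1e3
r=np.hypot(X[:,0]-442,X[:,1]+65);ok=(d.ravel()>0)&(r<70)
print(np.histogram(X[ok,2],bins=range(-10,130,5)))
m=ok&(X[:,2]>13)&(X[:,2]<22);mask=m.reshape(384,512)
mask=cv2.morphologyEx(mask.astype(np.uint8),cv2.MORPH_OPEN,np.ones((3,3)))
c,_=max([(k,0) for k in cv2.findContours(mask,0,1)[0]],key=lambda k:cv2.contourArea(k[0]))
cen=tuple(int(a) for a in c[:,0].mean(0));print(cen,circ(cm,mask,cen,150,.018))
for lo,hi in((24,34),(60,70),(85,95)):
    s=X[ok&(r<40)&(X[:,2]>lo)&(X[:,2]<hi)][:,:2]
    if len(s)>20: print(lo,hi,len(s),np.percentile(s,[1,50,99],axis=0).round(1).tolist())
# ring held
q=X[(d.ravel()>0)&(abs(X[:,0]-o["tool_pos"][0]*1e3)<26)&(abs(X[:,1]-o["tool_pos"][1]*1e3)<22)&(X[:,2]>o["tool_pos"][2]*1e3+5)&(X[:,2]<o["tool_pos"][2]*1e3+50)]
print("ring",len(q),np.percentile(q,[2,50,98],axis=0).round(1).tolist())
E
```

```text
time_s: 13.52
tool_pos: [0.4633, -0.1259, 0.1395]
ee_rot: [-0.002, 1.0, 0.001, -0.001]
ft_force: [0.9, 0.5, 0.6]
gripper_width: 0.51
gripper_force: 40.8
time_s: 13.78
tool_pos: [0.4635, -0.1291, 0.1394]
ee_rot: [0.001, 1.0, -0.0, -0.0]
ft_force: [-0.6, -0.0, -0.4]
gripper_width: 0.512
gripper_force: 40.8
[ 0.46352057 -0.12917344  0.13943121] 0.5124200417646421 40.79724429175258 [-0.45954649  0.55251145  0.15302371]
(array([   0, 7108, 2580,  219, 2386, 2369,   72,   56,  264,  386,    0,
          0,   31,   72,  250,   78,  198,  134,   97,  232,  169,  350,
        247,    0,    0,    0,    0]), array([-10,  -5,   0,   5,  10,  15,  20,  25,  30,  35,  40,  45,  50,
        55,  60,  65,  70,  75,  80,  85,  90,  95, 100, 105, 110, 115,
       120, 125]))
(326, 155) (array([447.9, -58.7]), np.float64(81.1), 'rms', np.float64(0.39))
24 34 178 [[428.8, -77.2], [436.6, -70.9], [462.7, -42.7]]
60 70 328 [[433.0, -72.8], [439.4, -67.3], [462.6, -45.7]]
85 95 401 [[437.2, -68.7], [442.7, -63.3], [459.2, -47.1]]
ring 5660 [[440.9, -149.9, 160.1], [461.7, -130.6, 169.4], [483.0, -108.4, 185.3]]
```

View pics/w8.png

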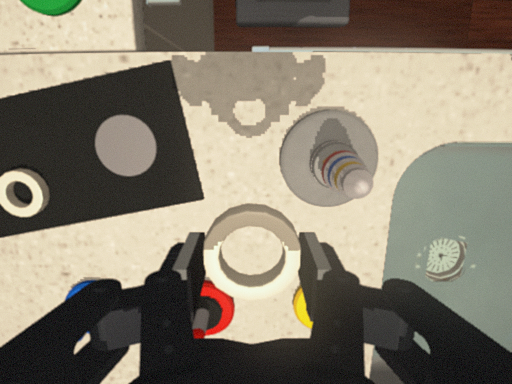

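The picture shows the ring held level at (252,255), centred between the pads. The gauge foot is at (329,157) and its tip at (357,184), and the empty spot is at (126,146). Next I'll fit the held ring and the cone axis in the same frame.

```bash
python3 - <<'E'
from h import *
from scipy.optimize import least_squares
z=np.load("pics/w8.npz");p,d=z["p"],z["d"];K,D,_,_=cam("wrist");cm=(K,D,z["R"],z["t"])
H,S,V=cv2.split(cv2.cvtColor(p,cv2.COLOR_RGB2HSV))
v,u=np.mgrid[0:384,0:512];n=cv2.undistortPoints(np.stack([u,v],-1).reshape(-1,1,2).astype(float),K,np.array(D))[:,0]
X=((np.c_[n,np.ones(len(n))]*d.reshape(-1,1)-cm[3])@cm[2])*1e3
R_=X[(u.ravel()>203)&(u.ravel()<302)&(v.ravel()>200)&(v.ravel()<300)&(X[:,2]>160)&(X[:,2]<180)&(V.ravel()>190)&(S.ravel()<80)]
top=R_[R_[:,2]>167];print("ringtop z",np.percentile(top[:,2],[5,50,95]),len(top))
A=np.c_[top[:,:2],np.ones(len(top))];print("tilt",np.linalg.lstsq(A,top[:,2],rcond=None)[0][:2])
f=least_squares(lambda q:np.clip(np.hypot(*(top[:,:2]-q[:2]).T)-23,0,None)+np.clip(q[2]-np.hypot(*(top[:,:2]-q[:2]).T),0,None)-0.02*(q[2]-15),[462,-129,14]);print("ring",f.x)
# cone lands: surface points of known radius per height relative to tip (unknown dz) 
c=X[(d.ravel()>0)&(np.hypot(X[:,0]-448,X[:,1]+58.7)<22)&(X[:,2]>45)&(X[:,2]<115)]
print("tip z",np.percentile(c[:,2],[50,99,99.8]))
def rad(s): # s = distance below tip
    return np.interp(s,[0,9,13,18,22,30,34,42,46,50],[7,10.2,10.2,12.2,12.2,14.2,14.2,16.2,16.2,16.2])
def radz(h): # height above cone_red: lands end 8,20,32,41
    return np.interp(h,[0,8,12,20,24,32,36,41],[16.2,16.2,14.2,14.2,12.2,12.2,10.2,10.2])
def res(q): 
    h=c[:,2]-55.5-q[2]; k=(h>0)&(h<40); r=np.hypot(c[:,0]-q[0],c[:,1]-q[1])-radz(h); return np.where(k,r,0)
best=[least_squares(res,[448,-58.7,z0],loss="soft_l1",f_scale=.7) for z0 in(-3,-1,1,3)]
for b in best: print(b.x.round(2),round(b.cost,1))
E
```

```text
ringtop z [168.57145421 169.56056862 170.54237096] 2417
tilt [ 0.00089827 -0.00210725]
ring [ 463.26810037 -127.67234278   14.70860228]
tip z [ 86.08260798 102.96612407 103.39685594]
[449.05 -56.83  -2.74] 66.2
[449.05 -56.83  -2.74] 66.2
[449.04 -56.84  -2.76] 66.2
[449.05 -56.83  -2.74] 66.2
```

```bash
python3 -m jog '.5 .12 .6 0 0;.5 .12 .6 0 0;.5 .12 .57 0 0;.5 0 0 .6 0;.5 0 0 .5 0;.5 0 0 0 0;.5 0 0 0 0'; cat >> h.py <<'E'
from scipy.optimize import least_squares
def radz(h): return np.interp(h,[0,8,12,20,24,32,36,41],[16.2,16.2,14.2,14.2,12.2,12.2,10.2,10.2])
def cone_ring(tag):
    cm=cam("wrist");o=get_obs();p,d=grab_frame("wrist");cv2.imwrite(f"pics/{tag}.png",p[:,:,::-1]);K,D,R,t=cm
    V=p.max(2).ravel();S=V-p.min(2).ravel().astype(int)
    v,u=np.mgrid[0:384,0:512];n=cv2.undistortPoints(np.stack([u,v],-1).reshape(-1,1,2).astype(float),K,np.array(D))[:,0]
    X=((np.c_[n,np.ones(len(n))]*d.reshape(-1,1)-t)@R)*1e3;tp=o["tool_pos"]*1e3;print("tcp",tp.round(1),o["gripper_width"],o["ft_force"].round(1))
    ok=(d.ravel()>0);top=X[ok&(np.hypot(X[:,0]-tp[0],X[:,1]-tp[1])<27)&(abs(X[:,2]-tp[2]-30.3)<2.2)&(V>180)&(S<75)]
    hull=cv2.convexHull(top[:,:2].astype(np.float32))[:,0]
    print("ring top z",np.median(top[:,2]).round(1),len(top),"tilt",np.linalg.lstsq(np.c_[top[:,:2],np.ones(len(top))],top[:,2],rcond=None)[0][:2].round(3))
    e=lambda q:np.r_[np.clip(np.hypot(*(top[:,:2]-q[:2]).T)-23,0,None),np.clip(q[2]-np.hypot(*(top[:,:2]-q[:2]).T),0,None),-.02*(q[2]-15)*len(top)**.5]
    print("ring",least_squares(e,[tp[0],tp[1],14]).x.round(2))
    c=X[ok&(np.hypot(X[:,0]-448.5,X[:,1]+58)<22)&(X[:,2]>45)&(X[:,2]<96)&(X[:,2]<tp[2]+14)]
    def res(q):
        h=c[:,2]-55.5-q[2];return np.where((h>0)&(h<40),np.hypot(c[:,0]-q[0],c[:,1]-q[1])-radz(h),0)
    b=least_squares(res,[448.5,-58,-2.5],loss="soft_l1",f_scale=.7);print("cone",b.x.round(2),len(c),round(b.cost,1))
    s=X[ok&(np.hypot(X[:,0]-448.5,X[:,1]+58)<14)&(X[:,2]>96)&(X[:,2]<112)];
    if len(s): print("nose",len(s),np.percentile(s,[1,50,99],axis=0).round(1).tolist())
    return cm,p,X
E
python3 -c "
from h import *
cone_ring('w9')"
```

```text
time_s: 14.7
tool_pos: [0.4497, -0.0581, 0.0964]
ee_rot: [0.001, 1.0, -0.0, 0.0]
ft_force: [-0.1, -0.4, 0.5]
gripper_width: 0.513
gripper_force: 40.8
tcp [449.7 -58.1  96.4] 0.5134323894168795 [-0.1 -0.4  0.5]
ring top z 126.6 1902 tilt [-0.002 -0.002]
ring [449.42 -56.72  14.87]
cone [449.16 -56.99  -2.8 ] 968 40.7
nose 465 [[444.7, -65.2, 96.1], [449.4, -57.0, 101.2], [456.4, -48.9, 103.5]]
```

View pics/w9.png

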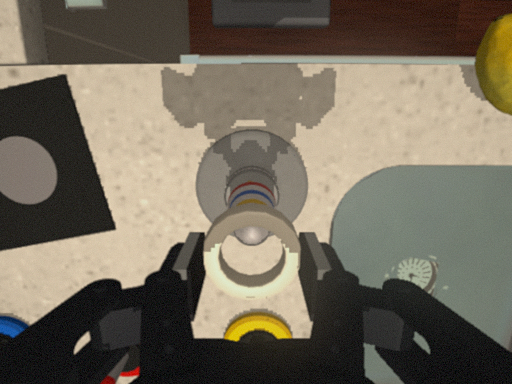

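The picture shows the cone below and inside the ring, with the tip at (250,235) and the ring centre at (252,255). In metres they agree to 0.3 mm. Next I'll lower in stages, watching the force.

```bash
python3 -m jog '.5 .005 -.005 .25 0;.5 0 0 .25 0;.5 0 0 .08 0;.5 0 0 0 0'; python3 -m jog '.5 0 0 .2 0;.5 0 0 .15 0;.5 0 0 0 0;.5 0 0 0 0'
```

```text
time_s: 15.25
tool_pos: [0.4487, -0.0576, 0.0719]
ee_rot: [0.0, 1.0, 0.0, -0.001]
ft_force: [-0.4, 0.2, 0.1]
gripper_width: 0.515
gripper_force: 40.8
time_s: 15.75
tool_pos: [0.4492, -0.0577, 0.0585]
ee_rot: [0.0, 1.0, 0.0, -0.0]
ft_force: [-0.7, 0.3, 0.5]
gripper_width: 0.512
gripper_force: 40.8
```

```bash
python3 -m jog '.5 0 0 .05 0;.5 0 0 0 0;.5 0 0 0 0'; python3 -m jog '.5 0 0 .05 0;.5 0 0 0 0;.5 0 0 0 0';python3 -m jog '.5 0 0 .05 0;.5 0 0 0 0;.5 0 0 0 0'
```

```text
time_s: 16.12
tool_pos: [0.4493, -0.0577, 0.0566]
ee_rot: [0.0, 1.0, -0.0, 0.0]
ft_force: [-0.3, -0.5, 0.2]
gripper_width: 0.512
gripper_force: 40.8
time_s: 16.5
tool_pos: [0.4491, -0.0577, 0.0545]
ee_rot: [0.0, 1.0, 0.0, -0.0]
ft_force: [-0.2, 0.2, 0.1]
gripper_width: 0.512
gripper_force: 40.8
time_s: 16.88
tool_pos: [0.4491, -0.0577, 0.0525]
ee_rot: [0.0, 1.0, 0.0, -0.0]
ft_force: [-0.1, -0.2, 0.6]
gripper_width: 0.515
gripper_force: 40.8
```

Past blue's nominal height with no force. I'll carry on towards red, which I expect at a TCP height of about 0.0445.

```bash
python3 -m jog '.5 0 0 .05 0;.5 0 0 .05 0;.5 0 0 0 0;.5 0 0 0 0';python3 -m jog '.5 0 0 .05 0;.5 0 0 0 0;.5 0 0 0 0';python3 -m jog '.5 0 0 .025 0;.5 0 0 0 0;.5 0 0 0 0'
```

```text
time_s: 17.38
tool_pos: [0.4492, -0.0577, 0.0485]
ee_rot: [0.0, 1.0, -0.0, -0.0]
ft_force: [-1.0, 0.5, -1.1]
gripper_width: 0.51
gripper_force: 40.8
time_s: 17.75
tool_pos: [0.4491, -0.0577, 0.0465]
ee_rot: [0.0, 1.0, -0.0, -0.0]
ft_force: [0.6, -0.1, -0.7]
gripper_width: 0.51
gripper_force: 40.8
time_s: 18.12
tool_pos: [0.4492, -0.0577, 0.0455]
ee_rot: [0.0, 1.0, -0.0, 0.0]
ft_force: [1.3, -0.3, -0.8]
gripper_width: 0.511
gripper_force: 40.8
```

```bash
for i in 1; do python3 -m jog '.5 0 0 .025 0;.5 0 0 0 0;.5 0 0 0 0'; done; python3 -m jog '.5 0 0 .015 0;.5 0 0 0 0;.5 0 0 0 0'; python3 -m jog '.5 0 0 .015 0;.5 0 0 0 0;.5 0 0 0 0'
```

```text
time_s: 18.5
tool_pos: [0.4494, -0.0579, 0.0447]
ee_rot: [0.0, 1.0, -0.0, 0.0]
ft_force: [-0.1, -1.4, 0.1]
gripper_width: 0.513
gripper_force: 40.9
time_s: 18.88
tool_pos: [0.4495, -0.058, 0.0443]
ee_rot: [0.0, 1.0, -0.0, 0.0]
ft_force: [-0.3, -1.7, 2.7]
gripper_width: 0.51
gripper_force: 41.1
time_s: 19.25
tool_pos: [0.4495, -0.058, 0.0437]
ee_rot: [0.0, 1.0, -0.0, 0.0]
ft_force: [-0.2, -2.0, 4.3]
gripper_width: 0.515
gripper_force: 41.2
```

Contact came at the predicted height for red. I'll centre slightly and press on to about 8 N.

```bash
python3 -m jog '.5 0 -.01 .015 0;.5 0 0 0 0;.5 0 0 0 0'; python3 -m jog '.5 0 0 .01 0;.5 0 0 0 0;.5 0 0 0 0'
```

```text
time_s: 19.62
tool_pos: [0.4496, -0.0581, 0.0432]
ee_rot: [0.0, 1.0, 0.0, 0.0]
ft_force: [0.2, -1.5, 6.0]
gripper_width: 0.507
gripper_force: 41.3
time_s: 20.0
tool_pos: [0.4496, -0.0581, 0.043]
ee_rot: [0.0, 1.0, 0.0, 0.0]
ft_force: [-1.3, -1.6, 6.5]
gripper_width: 0.514
gripper_force: 41.4
```

```bash
python3 -m jog '.5 0 -.01 .01 0;.5 0 0 0 0;.5 0 0 0 0;.5 0 0 0 0'; python3 -m jog '.5 0 0 0 0;.5 0 0 0 0;.5 0 0 0 0;.5 0 0 0 0;.5 0 0 0 0;.5 0 0 0 0'; python3 -c "
from h import *
cone_ring('w10')"
```

```text
time_s: 20.5
tool_pos: [0.4496, -0.0581, 0.0427]
ee_rot: [0.0, 1.0, 0.0, 0.001]
ft_force: [-0.9, -1.3, 7.0]
gripper_width: 0.511
gripper_force: 41.5
time_s: 21.25
tool_pos: [0.4496, -0.0581, 0.0427]
ee_rot: [0.0, 1.0, 0.0, 0.001]
ft_force: [-1.3, -0.2, 7.9]
gripper_width: 0.518
gripper_force: 41.5
tcp [449.6 -58.1  42.7] 0.517523508585726 [-1.3 -0.2  7.9]
ring top z 72.9 1202 tilt [-0.011 -0.   ]
ring [449.46 -56.88  15.  ]
cone [448.5 -58.   -2.5] 0 0.0
nose 1175 [[441.3, -64.3, 96.1], [446.7, -57.0, 99.6], [454.3, -49.4, 102.4]]
```

About 7.5–8 N held for over a second, with the ring level at the red step (centre z 67 mm in the camera frame). The band below it is **red**. Lifting off and going towards the red spindle.

```bash
python3 -m jog '.5 0 0 0 0;.5 0 0 0 0;.5 0 0 -.1 0;.5 0 0 -.3 0;.5 0 0 -.5 0;.5 0 0 -.6 0;.5 0 0 -.6 0;.5 0 0 0 0'; python3 -m jog '.5 -.88 -.26 0 0;.5 -.88 -.26 0 0;.5 -.88 -.26 0 0;.5 -.88 -.26 0 0;.5 -.88 -.26 0 0;.5 0 0 0 0;.5 0 0 0 0'; cat >r.py <<'E'
from h import *
cm,p,X=cone_ring('w11');H,S,V=cv2.split(cv2.cvtColor(p,cv2.COLOR_RGB2HSV));o=get_obs()
red=((H<=8)|(H>170))&(S>130);n,l,st,ce=cv2.connectedComponentsWithStats(red.astype(np.uint8))
for i in range(1,n):
    if st[i,4]>25:
        q=X[(l.ravel()==i)&(abs(X[:,2])<150)];print(st[i].tolist(),ce[i].round(),np.percentile(q,[1,50,99],axis=0).round(1).tolist())
        if st[i,4]>600: print(circ(cm,l==i,tuple(int(a) for a in ce[i]),120,.008))
E
python3 r.py
```

```text
time_s: 22.3
tool_pos: [0.4503, -0.0585, 0.1278]
ee_rot: [0.0, 1.0, -0.0, 0.002]
ft_force: [0.1, -0.6, -0.8]
gripper_width: 0.513
gripper_force: 41.4
time_s: 23.18
tool_pos: [0.6237, -0.11, 0.1243]
ee_rot: [0.0, 1.0, 0.001, -0.002]
ft_force: [-0.9, 0.1, -0.6]
gripper_width: 0.514
gripper_force: 41.4
tcp [ 623.7 -110.   124.3] 0.5141537729466344 [-0.9  0.1 -0.6]
ring top z 154.4 1936 tilt [-0.003 -0.   ]
ring [ 623.6  -108.91   14.88]
cone [448.5 -58.   -2.5] 0 0.0
[134, 127, 75, 74, 2988] [171. 163.] [[579.3, -210.3, 5.9], [607.4, -177.3, 9.6], [640.9, -148.4, 51.7]]
(array([ 610.1, -179.3]), np.float64(65.3), 'rms', np.float64(0.23))
```

```bash
python3 -m jog '.5 .17 -.88 0 0;.5 .17 -.88 0 0;.5 0 0 0 0;.5 0 0 .8 0;.5 0 0 .8 0;.5 0 0 0 0;.5 0 0 0 0'; python3 r.py; python3 -m jog '.5 0 0 .4 0;.5 0 0 .3 0;.5 0 0 0 0;.5 0 0 0 0'
```

```text
time_s: 24.1
tool_pos: [0.6118, -0.1805, 0.0634]
ee_rot: [-0.0, 1.0, -0.0, 0.001]
ft_force: [1.0, -0.1, 0.3]
gripper_width: 0.509
gripper_force: 41.4
tcp [ 611.8 -180.5   63.4] 0.5087858816944528 [ 1.  -0.1  0.3]
ring top z 93.5 1911 tilt [-0.002  0.001]
ring [ 611.53 -178.87   14.76]
cone [448.5 -58.   -2.5] 0 0.0
[205, 152, 92, 69, 2894] [251. 181.] [[578.5, -211.0, 5.6], [594.6, -179.9, 9.4], [623.6, -148.7, 12.3]]
(array([ 609.6, -179.8]), np.float64(64.8), 'rms', np.float64(0.22))
[229, 226, 45, 15, 449] [251. 233.] [[613.6, -194.1, 7.1], [636.6, -179.6, 9.5], [642.8, -164.7, 51.6]]
time_s: 24.65
tool_pos: [0.6113, -0.181, 0.0336]
ee_rot: [0.0, 1.0, 0.0, -0.0]
ft_force: [0.0, -0.2, 0.6]
gripper_width: 0.513
gripper_force: 41.4
```

```bash
python3 -m jog '.5 .03 0 .1 0;.5 0 0 .25 0;.5 0 0 .25 0;.5 0 0 0 0'; python3 -m jog '.5 0 0 .2 0;.5 0 0 .08 0;.5 0 0 0 0;.5 0 0 0 0'
```

```text
time_s: 25.15
tool_pos: [0.6089, -0.1805, 0.0079]
ee_rot: [0.0, 1.0, 0.001, -0.002]
ft_force: [-0.2, -0.5, -1.2]
gripper_width: 0.509
gripper_force: 41.4
time_s: 25.65
tool_pos: [0.6105, -0.1811, -0.001]
ee_rot: [0.0, 1.0, -0.0, 0.0]
ft_force: [1.0, -0.8, 0.2]
gripper_width: 0.515
gripper_force: 41.4
```

```bash
python3 -m jog '.5 0 0 .03 0;.5 0 0 0 0;.5 0 0 0 0'
```

```text
time_s: 26.02
tool_pos: [0.6104, -0.181, -0.0024]
ee_rot: [0.0, 1.0, -0.0, 0.0]
ft_force: [1.0, 0.1, -0.3]
gripper_width: 0.51
gripper_force: 41.4
```

```bash
python3 -m jog '.5 0 0 .04 0;.5 0 0 0 0;.5 0 0 0 0'; python3 -m jog '-.1 0 0 0 0;-.3 0 0 0 0;-.5 0 0 0 0;-.5 0 0 0 0;-.5 0 0 0 0;-.5 0 0 -.2 0;-.5 0 0 -.6 0;-.5 0 0 -1 0'; python3 -m jog '-.5 .2 0 -1 0;-.5 .2 0 -1 0;-.5 0 1 0 0;-.5 0 1 0 0;-.5 0 0 0 0;-.5 0 0 0 0'; python3 - <<'E'
from h import *
for c in("wrist","scene"):
    cm=cam(c);p,d=grab_frame(c)
    print(c,[(np.round(r["centre"],3).tolist(),round(r["confidence"],2)) for r in recognise(c,"ring_a")])
    if c=="wrist":
        V=p.max(2).ravel();S=V-p.min(2).ravel().astype(int);K,D,R,t=cm
        v,u=np.mgrid[0:384,0:512];n=cv2.undistortPoints(np.stack([u,v],-1).reshape(-1,1,2).astype(float),K,np.array(D))[:,0]
        X=((np.c_[n,np.ones(len(n))]*d.reshape(-1,1)-t)@R)*1e3
        q=X[(d.ravel()>0)&(np.hypot(X[:,0]-610,X[:,1]+180)<34)&(V>180)&(S<75)&(X[:,2]<80)];print(len(q),np.percentile(q,[2,50,98],axis=0).round(1).tolist())
E
```

```text
time_s: 26.4
tool_pos: [0.6102, -0.181, -0.0042]
ee_rot: [0.0, 1.0, 0.0, -0.0]
ft_force: [1.4, -0.3, 0.2]
gripper_width: 0.51
gripper_force: 41.4
time_s: 27.4
tool_pos: [0.6088, -0.1804, 0.0671]
ee_rot: [0.0, 1.0, 0.001, -0.002]
ft_force: [0.8, -0.2, 0.3]
gripper_width: 0.75
gripper_force: 0.0
time_s: 28.15
tool_pos: [0.5945, -0.1013, 0.1484]
ee_rot: [0.0, 1.0, -0.0, 0.0]
ft_force: [-0.0, 0.7, -0.4]
gripper_width: 0.746
gripper_force: 0.0
wrist [([0.607, -0.18, 0.029], 0.62), ([0.472, -0.259, 0.003], 0.5)]
853 [[588.9, -200.5, 0.5], [608.2, -178.4, 25.5], [630.4, -157.9, 27.1]]
scene [([0.608, -0.171, 0.024], 0.68), ([0.435, -0.392, 0.015], 0.61), ([0.443, -0.282, 0.005], 0.56), ([0.479, -0.342, 0.012], 0.55)]
```

The ring's top is at 26 mm, which is seat 14 mm plus ring 12 mm, and it is centred on the red spindle. The waiting rings have not moved and the arm is clear, so I'm handing in.

```bash
python3 -c "
from workcell import close_job;print(close_job())"
```

```text
the job is handed in; nothing more can be done
None
```

I held the ring from the grey spot on the red step of the cone at about 7–8 N for over a second, then lowered it to the foot of the red spindle, released it and handed the job in at about 28 s. The first grip attempt missed without moving the ring, and I viewed 11 pictures against the limit of 10.

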